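# Line up the herb pots by height under the clamp lamp

## Robot

A 6-joint arm with a two-finger parallel gripper is mounted at the origin on the work surface. World frame = base frame: x ahead of the robot, y to its left, z up, the work surface at z = 0. Lengths are in m, angles in degrees, forces in N, time in s.
With the tool pointing down it reaches from about 0.3 to 0.75 m from the base axis. Payload 8.5 kg.
Tool frame: the origin (TCP) lies between the finger pads; the fingertips stand 14 mm ahead of it and the grasp point (between the pads) lies 5 mm behind it; x points along the fingers, z is the direction in which the jaws open and shut, and the axes are right-handed (so a half turn about x gives the same grasp; the last joint's range is limited). The gripper opens to 85 mm and grips with 20 to 120 N. Pads are 22 mm wide; open, the fingers measure 114 mm over their backs; the gripper's body (76 mm by 85 mm) begins 54 mm behind the grasp point. The pads swing forward as they close: fully open they stand 13 mm farther back than shut.
Start: joints at [-76.679, 21.807, 74.336, -0, 83.858, -12.336], TCP at [0.238, -0.496, 0.224] pointing down, gripper open.
Joint ranges: [-178.18, 178.18], [-50.72, 133.34], [12.68, 142.11], [-81.47, 261.47], [9.98, 163.14], [-165.26, 165.26]. Speed limits (degrees/s): [136.94, 136.94, 180, 180, 180, 180].

## Interface

Orientations are given as a 3x3 rotation matrix whose columns are the frame's x, y, z axes.
In Python, from rig import env gives the robot as it stands.
- The arm moves only by the shell command python3 -m jog 'ROWS' [FORCE]. ROWS is JSON, a list of rows, each a list of 5 numbers: the opening, from -1 (shut) to 1 (fully open), so that 0 is half open, then the shift along the tool's x, y, z in m, then the turn about the tool's x in rad. In form: [[claw, dx, dy, dz, yaw], ...]. A call has 1 to 20 rows; each row is the pose to reach, as a shift and turn from the pose commanded when the call began, along the tool's axes at that moment; what a row does not reach only later rows make up. A row lasts 1/10 s, in which the tool goes at most 50 mm and 8.59 degrees, less where a joint would pass 70% of its speed; a pose out of reach is approached as far as the arm can. A call with a gripper value outside its range is refused whole. The fingers move at their own pace and stop on an object; FORCE is the grip in N (left out, the last holds). Time passes only in rows, so rows that repeat a pose let the fingers close. It gives the time, the measured TCP pose, the force and the opening at its end, in the units of the state.
- env.observe(): the state, without advancing time (a new reading comes with each control period).
- env.get_image(name): name is "side" or "top" or "wrist"; returns the picture (420x560x3 uint8, red, green, blue); there is no depth.
- env.camera_model(name): a dict with "fx", "fy", "cx", "cy" (pixels), "k1" (the pictures are not rectified: a ray, as slopes to the right and down, at radius r is drawn at 1 + k1 r^2 times it, then the intrinsics apply), "origin" and "orientation" of the camera in the world. Camera axes: x right, y up, looking along -z (the intrinsics and any distortion apply to the point x, -y, -z); pixel columns grow to the right and rows downward; lengths in m; the calibration is good to about 2 mm. A picture is of the moment at which its call begins: read the wrist's pose just before it. camera_model takes no time and is no camera call; for the wrist camera it gives the pose at the moment of the call.
- env.close_job(): hands the job in, once; it reports no verdict.
The state is a dict: "time_s": time; "q": joint angles; "qvel": joint speeds; "joint_efforts": joint torques, N m; "position": TCP position; "tool_rot": TCP orientation; "ft_force": force on the tool from outside, world axes, zero at the start; "wrist_torque": the same for the moment, N m; "grip_width": finger opening in m.
Only numpy, scipy, OpenCV 4.12 (cv2) and the standard library are available. Lean on these libraries where they do the work, as an engineer would, in place of code of your own. Each camera call takes 0.05 s, during which the arm holds its last target.

## Task

Line up the four empty blue pots on the row of four cork coasters in order of height, so that none will shade its smaller neighbours: the shortest on the coaster nearest the clamp lamp, rising to the tallest on the coaster farthest from it. Stand each pot upright and centred on its own coaster, let go of them all, and leave the glass dome where it is.

Things in the scene. Friction and masses are not known exactly. Their poses are not given: they have to be found in the camera images.
- pot50_mid (a point): The shortest of four loose, empty, straight-sided glazed blue pots, open at the top: 50 mm high, 46 mm in outside diameter, wall 4 mm, 0.05 to 0.35 kg. The point is its centre, half-way up (25 mm above its underside) on its axis; z points up out of its mouth. It starts standing upright on the tiles (z = 0).
- pot70_mid (a point): The second shortest of four loose, empty, straight-sided glazed blue pots, open at the top: 70 mm high, 52 mm in outside diameter, wall 4 mm, 0.05 to 0.35 kg. The point is its centre, half-way up (35 mm above its underside) on its axis; z points up out of its mouth. It starts standing upright on the tiles (z = 0).
- pot90_mid (a point): The second tallest of four loose, empty, straight-sided glazed blue pots, open at the top: 90 mm high, 58 mm in outside diameter, wall 4 mm, 0.05 to 0.35 kg. The point is its centre, half-way up (45 mm above its underside) on its axis; z points up out of its mouth. It starts standing upright on the tiles (z = 0).
- pot110_mid (a point): The tallest of four loose, empty, straight-sided glazed blue pots, open at the top: 110 mm high, 64 mm in outside diameter, wall 4 mm, 0.05 to 0.35 kg. The point is its centre, half-way up (55 mm above its underside) on its axis; z points up out of its mouth. It starts standing upright on the tiles (z = 0).
- mark1 (a point): Cork coaster 1 of four, a flat brown disc 74 mm in diameter and 5 mm thick, fixed on a low white-painted board 12 mm high; the coasters stand in one row about 100 mm apart, numbered from the robot's left (+y) end of the row to its right end. The point is the centre of the coaster's top face, where a pot's underside should stand; z points up, the row runs along its y axis.
- mark2 (a point): Cork coaster 2 of four, a flat brown disc 74 mm in diameter and 5 mm thick, fixed on a low white-painted board 12 mm high; the coasters stand in one row about 100 mm apart, numbered from the robot's left (+y) end of the row to its right end. The point is the centre of the coaster's top face, where a pot's underside should stand; z points up, the row runs along its y axis.
- mark3 (a point): Cork coaster 3 of four, a flat brown disc 74 mm in diameter and 5 mm thick, fixed on a low white-painted board 12 mm high; the coasters stand in one row about 100 mm apart, numbered from the robot's left (+y) end of the row to its right end. The point is the centre of the coaster's top face, where a pot's underside should stand; z points up, the row runs along its y axis.
- mark4 (a point): Cork coaster 4 of four, a flat brown disc 74 mm in diameter and 5 mm thick, fixed on a low white-painted board 12 mm high; the coasters stand in one row about 100 mm apart, numbered from the robot's left (+y) end of the row to its right end. The point is the centre of the coaster's top face, where a pot's underside should stand; z points up, the row runs along its y axis.
- lamp: Small aluminium clip-on clamp lamp fixed to a dark wooden block 80 x 70 mm, 150 mm high in all; it cannot be moved. It stands beyond one end of the row, at the robot's left or right from one start to the next. The origin is the centre of the block's underside.
- dome_mid (a point): Loose clear glass dome with a knob on top, 100 mm in diameter and 134 mm high, standing beyond the other end of the row from the lamp. Leave it alone. The point is its centre, half-way up.
Things that resemble listed ones, but are neither listed nor needed, are in the scene too. What is shaped like the part that bears pot70_mid but green is not meant.

How it is judged:
By the outcome, as a careful person would: the job done as asked, in the order asked, and still so for the second after the job is handed in, with the robot touching nothing.
It also fails if it takes over 104 s, if anything falls off the work surface, if the arm or the gripper's body presses on something with over 40 N, if the wrist force passes 120 N, or if a joint passes its speed limit or range.

## Working session

There is one attempt and no reset: what is moved stays moved. The work goes in short steps, Python scripts to look and compute and a shell command to move; the robot and the scene stay as the last step left them, time stands still between calls to the robot, and variables do not carry over. Pictures are saved under pics/ and viewed, and the job is handed in when it is done.

```bash
ls; mkdir -p pics
python3 - <<'E'
from rig import env
import cv2, numpy as np
s=env.observe()
for k in ['time_s','position','tool_rot','grip_width','ft_force']: print(k,np.round(s[k],4))
for n in ['top','side','wrist']:
    m=env.camera_model(n); print(n,{k:np.round(v,4).tolist() for k,v in m.items()})
    cv2.imwrite(f'pics/{n}0.png',env.get_image(n)[:,:,::-1])
E
```

```text
pics
time_s 0.0
position [ 0.2381 -0.4955  0.223 ]
tool_rot [[-3.000e-04  9.014e-01  4.330e-01]
 [ 1.500e-03  4.330e-01 -9.014e-01]
 [-1.000e+00  3.000e-04 -1.500e-03]]
grip_width 0.0859
ft_force [ 0.2892 -0.0971  0.1551]
top {'fx': 534.7864, 'fy': 534.7864, 'cx': 272.8404, 'cy': 204.317, 'k1': -0.0229, 'origin': [0.3101, 0.0051, 1.244], 'orientation': [[0.003, 0.9782, -0.2074], [-1.0, 0.0034, 0.0013], [0.0019, 0.2074, 0.9783]]}
side {'fx': 494.458, 'fy': 494.458, 'cx': 274.0485, 'cy': 214.994, 'k1': -0.001, 'origin': [-0.0947, 0.954, 0.9217], 'orientation': [[-0.8183, 0.34, -0.4634], [-0.5748, -0.4873, 0.6574], [-0.0023, 0.8043, 0.5942]]}
wrist {'fx': 325.6802, 'fy': 325.6802, 'cx': 285.9414, 'cy': 209.8949, 'k1': -0.0026, 'origin': [0.311, -0.4608, 0.3737], 'orientation': [[0.4325, 0.8563, 0.2824], [-0.9016, 0.4107, 0.1355], [0.0001, -0.3132, 0.9497]]}
```

View pics/top0.png

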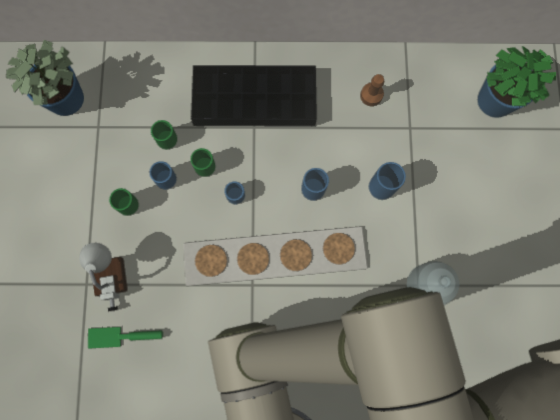

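View pics/side0.png

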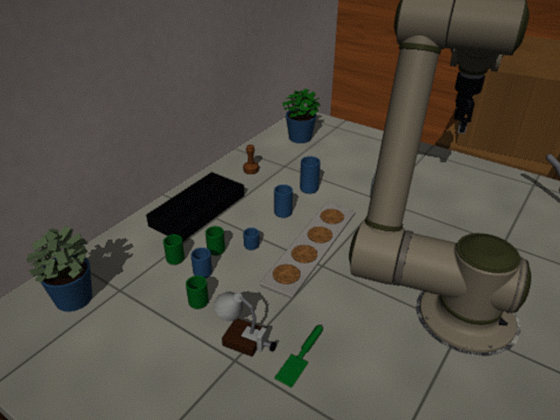

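View pics/wrist0.png

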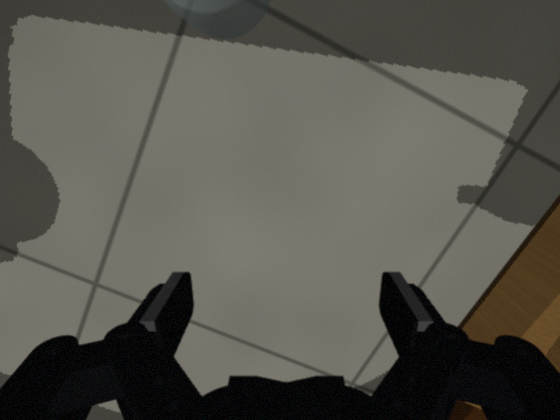

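The top view shows the lamp at the left (≈(105,270), +y), so the shortest pot goes on coaster 1.

Candidates for the pots:
- Blue and empty: (162,175), (234,192), (315,184) and (387,181).
- Green decoys: (164,134), (203,162) and (124,202).
- Blue but planted: (50,90) and (510,85).

By description I choose the four empty blue ones. Next I'll check them in a crop and measure.

```bash
cat > h.py <<'E'
import cv2, numpy as np
from scipy.spatial.transform import Rotation
def ray(m,u,v):
    xd=(u-m['cx'])/m['fx']; yd=(v-m['cy'])/m['fy']
    K=np.eye(3); p=cv2.undistortPoints(np.array([[[xd,yd]]],float),K,np.array([m['k1'],0,0,0,0.]))[0,0]
    d=np.array(m['orientation'])@np.array([p[0],-p[1],-1.]); return np.array(m['origin']),d
def onplane(m,u,v,z):
    o,d=ray(m,u,v); return o+d*(z-o[2])/d[2]
def proj(m,P):
    R=np.array(m['orientation']); c=R.T@(np.array(P)-m['origin']); x,y=c[0]/-c[2],-c[1]/-c[2]
    s=1+m['k1']*(x*x+y*y); return np.array([m['fx']*x*s+m['cx'],m['fy']*y*s+m['cy']])
E
python3 - <<'E'
from rig import env
from h import *
im=cv2.imread('pics/top0.png'); m=env.camera_model('top')
hsv=cv2.cvtColor(im,cv2.COLOR_BGR2HSV)
mask=cv2.inRange(hsv,(95,90,20),(125,255,255))
n,l,st,c=cv2.connectedComponentsWithStats(mask)
for i in range(1,n):
    if st[i,4]>80: print('blue',st[i],c[i].round(1))
hs=hsv[:,:,0]
mk=cv2.inRange(hsv,(3,70,50),(20,255,255)); mk=cv2.morphologyEx(mk,cv2.MORPH_CLOSE,np.ones((5,5)))
n,l,st,c=cv2.connectedComponentsWithStats(mk)
for i in range(1,n):
    if st[i,4]>300: print('cork',st[i],c[i].round(1),onplane(m,*c[i],0.017).round(4))
cv2.imwrite('pics/crop1.png',cv2.resize(im[120:290,110:420],None,fx=2.5,fy=2.5,interpolation=cv2.INTER_CUBIC))
E
```

```text
blue [ 43  76  40  39 591] [ 68.2 101. ]
blue [479  85  40  24 246] [492.4  98.4]
blue [151 162  21  24 121] [163.  174.6]
blue [370 164  35  31 257] [385.6 180.9]
blue [303 169  25  24 126] [316.7 183. ]
cork [361  74  23  32 520] [372.9  90.8] [ 0.8568 -0.242   0.017 ]
cork [323 233  32  31 763] [338.5 248. ] [ 0.4678 -0.1483  0.017 ]
cork [280 240  32  31 766] [295.7 254.8] [ 0.4518 -0.0493  0.017 ]
cork [238 243  31  31 765] [252.8 258.3] [0.4435 0.0492 0.017 ]
cork [195 245  32  31 770] [210.6 260.1] [0.4389 0.146  0.017 ]
cork [ 94 258  30  33 388] [112.2 272.5] [0.4095 0.3706 0.017 ]
```

View pics/crop1.png

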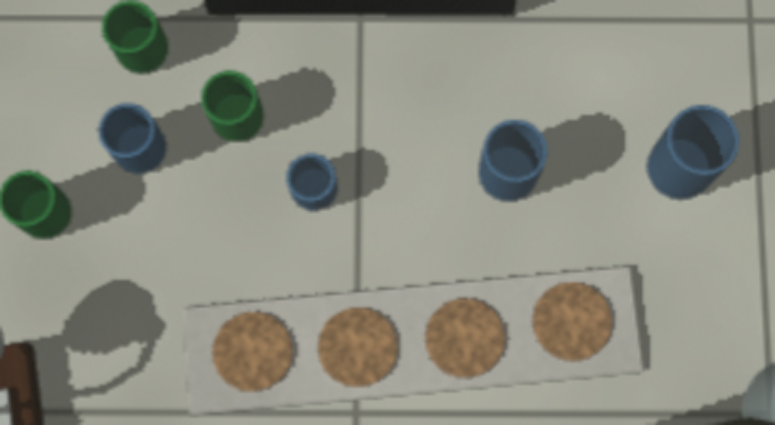

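Run:
```python
from rig import env
from h import *
im=cv2.imread('pics/top0.png'); m=env.camera_model('top')
S=4
big=cv2.resize(im,None,fx=S,fy=S,interpolation=cv2.INTER_CUBIC).astype(int)
blue=big[:,:,0]-big[:,:,2]
C={70:(161.2,172.4),50:(234.8,192),90:(315.2,180.4),110:(390.8,175.2)}
vis=big.astype(np.uint8).copy()
for h,(u,v) in C.items():
    D={50:.046,70:.052,90:.058,110:.064}[h]
    # silhouette, keep half of outline facing away from base
    msk=(blue>12).astype(np.uint8)
    n,l,st,c=cv2.connectedComponentsWithStats(msk)
    k=l[int(S*v+S*0.5)+0,int(S*u)+0]
    if k==0: print('miss',h); continue
    cs,_=cv2.findContours((l==k).astype(np.uint8),cv2.RETR_EXTERNAL,cv2.CHAIN_APPROX_NONE)
    P=max(cs,key=len)[:,0,:].astype(float)
    for it in range(3):
        X=onplane(m,u,v,h/1000); b=proj(m,[X[0],X[1],0]); t=proj(m,X)
        d=(t-b)/np.linalg.norm(t-b)
        pc=(P+.5)/S-.5
        sel=pc[(pc-t)@d>-1.0*0]
        # world circle fit on the rim plane
        W=np.array([onplane(m,*q,h/1000)[:2] for q in sel])
        A=np.c_[2*W,np.ones(len(W))]; s=np.linalg.lstsq(A,(W**2).sum(1),rcond=None)[0]
        r=np.sqrt(s[2]+s[0]**2+s[1]**2)
        u,v=proj(m,[s[0],s[1],h/1000])
    print(h,'px',round(u,1),round(v,1),'xy',s[:2].round(4),'fit diam',round(2*r,4),'true',D,'n',len(sel), 'polar',np.round([np.hypot(*s[:2])],3))
```

```text
70 px 160.2 171.6 xy [0.6342 0.2602] fit diam 0.0512 true 0.052 n 126 polar [0.685]
50 px 233.9 190.5 xy [0.5953 0.093 ] fit diam 0.0456 true 0.046 n 112 polar [0.603]
90 px 315.7 179.9 xy [ 0.6109 -0.0917] fit diam 0.0576 true 0.058 n 145 polar [0.618]
miss 110
```

```bash
cat > fit.py <<'E'
from h import *
def rim(im,m,h,u,v,zb=0.,rad=30,thr=12,S=4,half=True,D=None,base=None):
    big=cv2.resize(im,None,fx=S,fy=S,interpolation=cv2.INTER_CUBIC).astype(int)
    msk=((big[:,:,0]-big[:,:,2])>thr).astype(np.uint8)
    msk=cv2.morphologyEx(msk,cv2.MORPH_CLOSE,np.ones((9,9)))
    n,l,st,c=cv2.connectedComponentsWithStats(msk)
    sub=l[int(S*(v-6)):int(S*(v+10)),int(S*(u-8)):int(S*(u+8))].ravel(); sub=sub[sub>0]
    k=np.bincount(sub).argmax()
    cs,_=cv2.findContours((l==k).astype(np.uint8),cv2.RETR_EXTERNAL,cv2.CHAIN_APPROX_NONE)
    pc=(max(cs,key=len)[:,0,:]+.5)/S-.5
    z=zb+h/1000
    for it in range(4):
        X=onplane(m,u,v,z); b=proj(m,[X[0],X[1],zb]); t=proj(m,X); d=(t-b)/np.linalg.norm(t-b)
        sel=pc[(pc-t)@d>0]
        W=np.array([onplane(m,*q,z)[:2] for q in sel])
        s=np.linalg.lstsq(np.c_[2*W,np.ones(len(W))],(W**2).sum(1),rcond=None)[0]
        r=np.sqrt(s[2]+s[0]**2+s[1]**2); u,v=proj(m,[s[0],s[1],z])
    return s[:2],2*r,(u,v)
E
python3 - <<'E'
from rig import env
from fit import *
im=cv2.imread('pics/top0.png'); m=env.camera_model('top')
im2=cv2.imread('pics/side0.png'); m2=env.camera_model('side')
C={70:(161.2,172.4),50:(234.8,192),90:(315.2,180.4),110:(390.8,175.2)}
for h,c in C.items():
    p,d,q=rim(im,m,h,*c); print(h,p.round(4),round(d,4),np.round(q,1))
    g=proj(m2,[*p,h/1000]); 
    try:
        p2,d2,q2=rim(im2,m2,h,*g); print('   side',p2.round(4),round(d2,4),np.round(q2,1))
    except Exception as e: print(e)
for mm in [(338.5,248),(295.7,254.8),(252.8,258.3),(210.6,260.1)]: 
    P=onplane(m,*mm,.017); print(P.round(4), proj(m2,P).round(1))
hsv=cv2.cvtColor(im2,cv2.COLOR_BGR2HSV)
mk=cv2.inRange(hsv,(3,70,50),(20,255,255)); mk=cv2.morphologyEx(mk,cv2.MORPH_CLOSE,np.ones((5,5)))
n,l,st,c=cv2.connectedComponentsWithStats(mk)
for i in range(1,n):
    if 100<st[i,4]<2000: print('cork',st[i],c[i].round(1),onplane(m2,*c[i],0.017).round(4))
E
```

```text
70 [0.6342 0.2602] 0.0512 [160.2 171.6]
   side [0.6593 0.1615] 0.0221 [216.7 230.2]
50 [0.5953 0.093 ] 0.0456 [233.9 190.5]
   side [0.5927 0.0938] 0.0445 [250.7 232. ]
90 [ 0.6109 -0.0917] 0.0576 [315.7 179.9]
   side [ 0.6085 -0.0909] 0.0552 [282.9 189. ]
110 [ 0.6166 -0.2556] 0.063 [391.  175.3]
   side [ 0.6132 -0.2537] 0.0624 [310.  160.6]
[ 0.4678 -0.1482  0.017 ] [331.  214.8]
[ 0.4518 -0.0494  0.017 ] [318.9 233. ]
[0.4434 0.0492 0.017 ] [303.3 252.1]
[0.4389 0.146  0.017 ] [285.2 272.3]
cork [243 145  16  29 262] [250. 161.] [ 0.8708 -0.2659  0.017 ]
cork [307 209  37  34 633] [325.1 225.6] [ 0.4548 -0.0905  0.017 ]
cork [291 245  27  18 374] [303.9 253.5] [0.4389 0.053  0.017 ]
cork [273 264  27  20 435] [286.  273.6] [0.4345 0.1492 0.017 ]
```

All three top-view diameter fits and the two-view positions agree to about 3 mm. I'll go above the 110 pot first with the jaws along world x.

```bash
python3 -m jog '[[1,0,0.03,0,-0.1],[1,0,0.07,-0.01,-0.24],[1,0,0.11,-0.015,-0.38],[1,0,0.15,-0.02,-0.52],[1,0,0.19,-0.025,-0.66],[1,0,0.23,-0.03,-0.8],[1,0,0.27,-0.035,-0.94],[1,0,0.31,-0.04,-1.06],[1,0,0.35,-0.045,-1.123],[1,0,0.39,-0.05,-1.123],[1,0,0.42,-0.054,-1.123],[1,0,0.44,-0.054,-1.123],[1,0,0.444,-0.054,-1.123],[1,0,0.444,-0.054,-1.123]]' 40
python3 - <<'E'
from rig import env
from fit import *
s=env.observe(); print(np.round(s['position'],4),np.round(s['tool_rot'],3).tolist(),s['grip_width'])
m=env.camera_model('wrist'); im=env.get_image('wrist')[:,:,::-1].copy(); cv2.imwrite('pics/w1.png',im)
print(proj(m,[.615,-.2547,.11]))
E
```

```text
time_s: 1.55
position: [0.6149, -0.2547, 0.2231]
tool_rot: [[-0.001, -0.001, 1.0], [0.0, 1.0, 0.001], [-1.0, 0.0, -0.001]]
ft_force: [-0.2, -0.2, -1.4]
grip_width: 0.0854
[ 0.6149 -0.2547  0.2231] [[-0.001, -0.001, 1.0], [0.0, 1.0, 0.001], [-1.0, 0.0, -0.001]] 0.08540570047243945
[285.71708427 202.28774158]
```

View pics/w1.png

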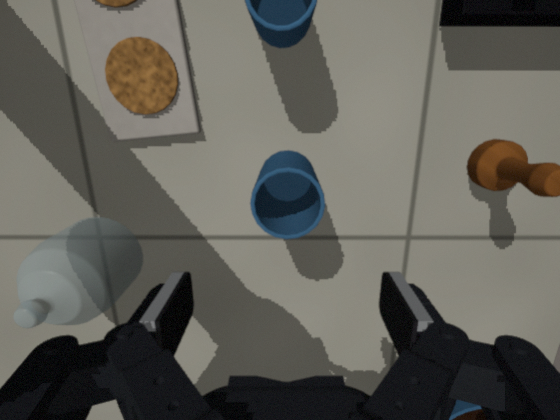

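The wrist view shows the 110 pot's rim at (287,201), within 1.5 px of the prediction, and coaster 4 at (142,76). I'll take a wrist measurement, then descend.

```bash
python3 - <<'E'
from rig import env
from fit import *
m=env.camera_model('wrist'); im=cv2.imread('pics/w1.png')
p,d,q=rim(im,m,110,287,201); print(p.round(4),d,q)
hsv=cv2.cvtColor(im,cv2.COLOR_BGR2HSV)
mk=cv2.inRange(hsv,(3,70,50),(20,255,255)); mk=cv2.morphologyEx(mk,cv2.MORPH_CLOSE,np.ones((5,5)))
n,l,st,c=cv2.connectedComponentsWithStats(mk)
for i in range(1,n):
    if 500<st[i,4]: print('cork',st[i],c[i].round(1),onplane(m,*c[i],0.017).round(4))
E
python3 -m jog '[[1,0.03,0,0,0],[1,0.06,0,0,0],[1,0.09,0,0,0],[1,0.115,0,0,0],[1,0.135,0,0,0],[1,0.145,0,0,0],[1,0.148,0,0,0],[1,0.148,0,0,0],[0,0.148,0,0,0],[-0.2,0.148,0,0,0],[-0.5,0.148,0,0,0],[-0.5,0.148,0,0,0],[-0.5,0.148,0,0,0],[-0.5,0.148,0,0,0],[-0.5,0.148,0,0,0]]' 40
```

```text
[ 0.616  -0.2573] 0.06301273526788342 (np.float64(287.44601261329825), np.float64(204.52570564502727))
cork [ 105   37   73   78 4396] [141.2  75.1] [ 0.4677 -0.1485  0.017 ]
cork [ 467  139   93   58 3486] [511.8 168.6] [ 0.8652 -0.2449  0.017 ]
time_s: 3.1
position: [0.6156, -0.2551, 0.0771]
tool_rot: [[0.002, -0.0, 1.0], [-0.002, 1.0, 0.0], [-1.0, -0.002, 0.002]]
ft_force: [0.1, -0.7, 6.3]
grip_width: 0.062
```

```bash
python3 -m jog '[[-0.5,-0.01,0,0,0],[-0.5,-0.03,0,0,0],[-0.5,-0.05,0,0,0],[-0.5,-0.06,0.01,-0.015,0],[-0.5,-0.06,0.03,-0.04,0],[-0.5,-0.06,0.05,-0.07,0],[-0.5,-0.06,0.07,-0.1,0],[-0.5,-0.06,0.09,-0.125,0],[-0.5,-0.06,0.102,-0.14,0],[-0.5,-0.06,0.107,-0.147,0],[-0.5,-0.06,0.107,-0.147,0],[-0.5,-0.06,0.107,-0.147,0]]'
python3 - <<'E'
from rig import env
from fit import *
s=env.observe(); print(np.round(s['position'],4),s['grip_width'])
m=env.camera_model('wrist'); im=env.get_image('wrist')[:,:,::-1].copy(); cv2.imwrite('pics/w2.png',im)
im=env.get_image('side')[:,:,::-1].copy(); cv2.imwrite('pics/s2.png',im)
E
```

```text
time_s: 4.3
position: [0.4688, -0.1485, 0.1358]
tool_rot: [[0.001, 0.0, 1.0], [-0.001, 1.0, -0.0], [-1.0, -0.001, 0.001]]
ft_force: [0.7, 0.7, -4.3]
grip_width: 0.0613
[ 0.4688 -0.1485  0.1358] 0.06129385280145978
```

View pics/w2.png

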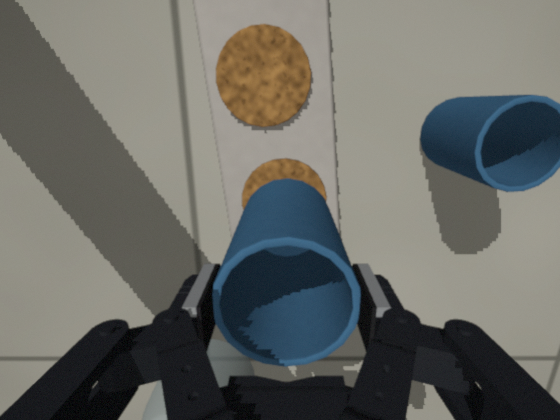

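View pics/s2.png

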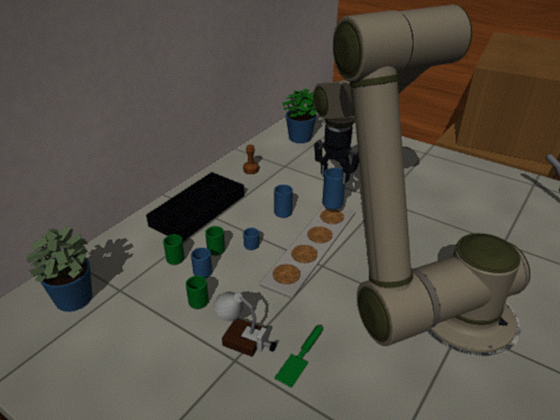

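The pot is held upright, its rim at about (287,300). I'll check its y offset in the hand.

Run:
```python
from rig import env
from fit import *
s=env.observe(); print(np.round(s['position'],4))
m=env.camera_model('wrist'); im=cv2.imread('pics/w2.png')
# rim: lower half outline
S=1
b=im.astype(int); msk=((b[:,:,0]-b[:,:,2])>12).astype(np.uint8)
n,l,st,c=cv2.connectedComponentsWithStats(msk); k=l[350,287]; k=k or l[300,287]
cs,_=cv2.findContours((l==k).astype(np.uint8),cv2.RETR_EXTERNAL,cv2.CHAIN_APPROX_NONE)
P=max(cs,key=len)[:,0,:].astype(float); P=P[P[:,1]>305]
W=np.array([onplane(m,*q,.1687)[:2] for q in P]); q=np.linalg.lstsq(np.c_[2*W,np.ones(len(W))],(W**2).sum(1),rcond=None)[0]
print(q[:2],2*np.sqrt(q[2]+q[0]**2+q[1]**2))
```

```text
[ 0.4687 -0.1486  0.1356]
[ 0.4691321  -0.14956467] 0.0626798888407834
```

```bash
python3 -m jog '[[-0.5,0.01,0.001,-0.001,0],[-0.5,0.025,0.001,-0.001,0],[-0.5,0.035,0.001,-0.001,0],[-0.5,0.039,0.001,-0.001,0],[-0.5,0.041,0.001,-0.001,0],[-0.5,0.041,0.001,-0.001,0],[-0.5,0.041,0.001,-0.001,0]]'
```

```text
time_s: 5.1
position: [0.4672, -0.147, 0.095]
tool_rot: [[0.001, -0.0, 1.0], [-0.0, 1.0, 0.0], [-1.0, -0.0, 0.001]]
ft_force: [-0.0, -0.1, -2.3]
grip_width: 0.0615
```

```bash
python3 -m jog '[[-0.5,0.001,0,0,0],[-0.5,0.0015,0,0,0],[-0.5,0.0015,0,0,0],[0,0.0015,0,0,0],[0.5,0.0015,0,0,0],[1,0.0015,0,0,0],[1,0.0015,0,0,0],[1,0.0015,0,0,0],[1,-0.01,0,0,0],[1,-0.03,0,0,0],[1,-0.06,0,0,0],[1,-0.09,0,0,0],[1,-0.11,0.01,0.02,0],[1,-0.12,0.03,0.06,0],[1,-0.12,0.045,0.1,0],[1,-0.12,0.055,0.13,0],[1,-0.12,0.056,0.142,0],[1,-0.12,0.056,0.142,0],[1,-0.12,0.056,0.142,0]]'
python3 - <<'E'
from rig import env
from fit import *
s=env.observe(); print(np.round(s['position'],4),s['grip_width'])
m=env.camera_model('wrist'); im=env.get_image('wrist')[:,:,::-1].copy(); cv2.imwrite('pics/w3.png',im)
g=proj(m,[.6105,-.0915,.09]);print(g)
p,d,q=rim(im,m,90,*g); print(p.round(4),d,q)
im=env.get_image('top')[:,:,::-1].copy(); cv2.imwrite('pics/t3.png',im)
E
```

```text
time_s: 7.0
position: [0.6085, -0.0909, 0.2143]
tool_rot: [[-0.001, 0.0, 1.0], [0.0, 1.0, -0.0], [-1.0, 0.0, -0.001]]
ft_force: [0.5, -0.6, 1.1]
grip_width: 0.0854
[ 0.6085 -0.0909  0.2143] 0.08541434695964173
[287.94584083 199.20340329]
[ 0.6111 -0.0926] 0.057183350078915 (np.float64(288.57495274331194), np.float64(200.38049242453292))
```

View pics/w3.png

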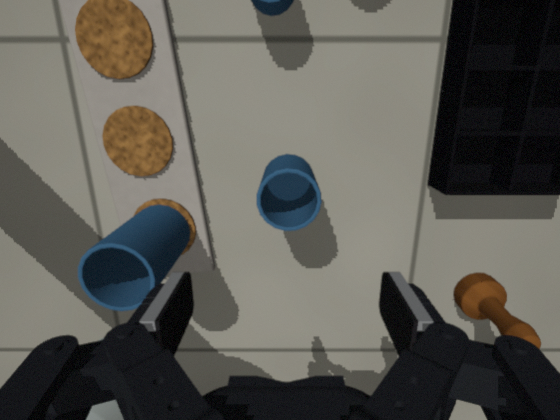

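View pics/t3.png

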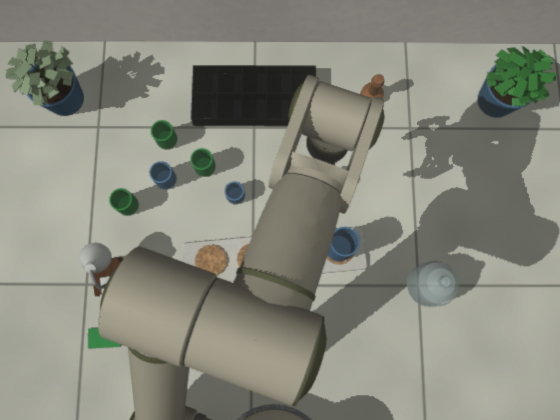

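Pot 110 stands on coaster 4, with the rim at top-view (343,243). Next is pot 90, at (0.611,-0.092).

```bash
python3 -m jog '[[1,0.03,-0.001,0.0025,0],[1,0.07,-0.001,0.0025,0],[1,0.11,-0.001,0.0025,0],[1,0.135,-0.001,0.0025,0],[1,0.15,-0.001,0.0025,0],[1,0.155,-0.001,0.0025,0],[1,0.156,-0.001,0.0025,0],[0,0.156,-0.001,0.0025,0],[-0.5,0.156,-0.001,0.0025,0],[-0.5,0.156,-0.001,0.0025,0],[-0.5,0.156,-0.001,0.0025,0],[-0.5,0.156,-0.001,0.0025,0],[-0.5,0.156,-0.001,0.0025,0],[-0.5,0.156,-0.001,0.0025,0]]' 40
```

```text
time_s: 8.5
position: [0.6117, -0.092, 0.0599]
tool_rot: [[0.001, -0.0, 1.0], [-0.001, 1.0, 0.0], [-1.0, -0.001, 0.001]]
ft_force: [-2.5, -1.0, 5.7]
grip_width: 0.0558
```

```bash
python3 -m jog '[[-0.5,-0.01,0,0,0],[-0.5,-0.03,0,0,0],[-0.5,-0.05,0,0,0],[-0.5,-0.06,0.005,-0.015,0],[-0.5,-0.06,0.01,-0.04,0],[-0.5,-0.06,0.02,-0.07,0],[-0.5,-0.06,0.03,-0.105,0],[-0.5,-0.06,0.04,-0.135,0],[-0.5,-0.06,0.043,-0.152,0],[-0.5,-0.06,0.043,-0.159,0],[-0.5,-0.06,0.043,-0.159,0],[-0.5,-0.06,0.043,-0.159,0],[-0.5,-0.06,0.043,-0.159,0]]'
python3 - <<'E'
from rig import env
from fit import *
s=env.observe(); p=s['position'];print(np.round(p,4),s['grip_width'])
m=env.camera_model('wrist'); im=env.get_image('wrist')[:,:,::-1].copy(); cv2.imwrite('pics/w4.png',im)
zr=p[2]-.0599+.09
g=proj(m,[p[0],p[1],zr]); print(g)
b=im.astype(int); msk=((b[:,:,0]-b[:,:,2])>12).astype(np.uint8)
n,l,st,c=cv2.connectedComponentsWithStats(msk); k=l[int(g[1]),int(g[0])]
cs,_=cv2.findContours((l==k).astype(np.uint8),cv2.RETR_EXTERNAL,cv2.CHAIN_APPROX_NONE)
P=max(cs,key=len)[:,0,:].astype(float); P=P[P[:,1]>g[1]+2]
W=np.array([onplane(m,*q,zr)[:2] for q in P]); q=np.linalg.lstsq(np.c_[2*W,np.ones(len(W))],(W**2).sum(1),rcond=None)[0]
print(q[:2],2*np.sqrt(q[2]+q[0]**2+q[1]**2))
E
```

```text
time_s: 9.8
position: [0.4534, -0.0492, 0.1186]
tool_rot: [[0.001, 0.0, 1.0], [-0.0, 1.0, -0.0], [-1.0, -0.0, 0.001]]
ft_force: [0.1, -1.1, -1.4]
grip_width: 0.0556
[ 0.4534 -0.0492  0.1186] 0.05558349712360035
[285.36206048 299.77173872]
[ 0.45855297 -0.0679211 ] 0.054526637170567674
```

View pics/w4.png

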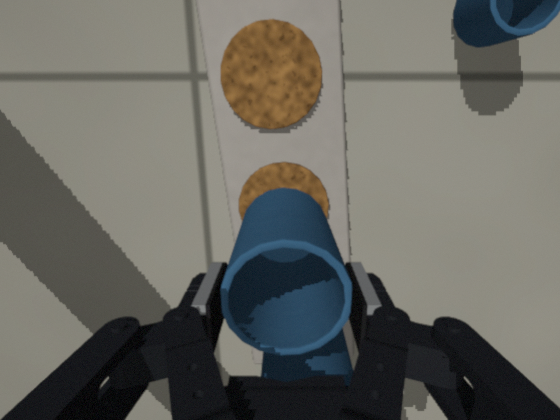

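Pot 90 is upright in the grip, rim at about (287,297), and over coaster 3. The circle fit was contaminated by pot 110 behind it, so I'm disregarding that number.

```bash
python3 -m jog '[[-0.5,0.01,0,-0.001,0],[-0.5,0.025,0,-0.0015,0],[-0.5,0.035,0,-0.0015,0],[-0.5,0.039,0,-0.0015,0],[-0.5,0.041,0,-0.0015,0],[-0.5,0.042,0,-0.0015,0],[-0.5,0.0425,0,-0.0015,0],[-0.5,0.0425,0,-0.0015,0],[-0.5,0.0425,0,-0.0015,0]]'
```

```text
time_s: 10.75
position: [0.4509, -0.0489, 0.077]
tool_rot: [[0.001, -0.0, 1.0], [-0.0, 1.0, 0.0], [-1.0, -0.0, 0.001]]
ft_force: [-3.3, 0.0, 6.0]
grip_width: 0.0558
```

```bash
python3 -m jog '[[0,0,0,0,0],[0.5,0,0,0,0],[1,0,0,0,0],[1,0,0,0,0],[1,0,0,0,0],[1,-0.01,0,0,0],[1,-0.03,0,0,0],[1,-0.06,0,0,0],[1,-0.09,0,0,0],[1,-0.11,0.02,0.02,0],[1,-0.13,0.05,0.05,0],[1,-0.13,0.08,0.08,0],[1,-0.13,0.11,0.11,0],[1,-0.13,0.135,0.135,0],[1,-0.13,0.142,0.144,0],[1,-0.13,0.142,0.144,0],[1,-0.13,0.142,0.144,0]]'
python3 - <<'E'
from rig import env
from fit import *
s=env.observe(); print(np.round(s['position'],4),s['grip_width'])
m=env.camera_model('wrist'); im=env.get_image('wrist')[:,:,::-1].copy(); cv2.imwrite('pics/w5.png',im)
g=proj(m,[.5945,.093,.05]);print(g)
p,d,q=rim(im,m,50,*g); print(p.round(4),d,q)
hsv=cv2.cvtColor(im,cv2.COLOR_BGR2HSV)
mk=cv2.inRange(hsv,(3,70,50),(20,255,255)); mk=cv2.morphologyEx(mk,cv2.MORPH_CLOSE,np.ones((5,5)))
n,l,st,c=cv2.connectedComponentsWithStats(mk)
for i in range(1,n):
    if 500<st[i,4]: print('cork',st[i],c[i].round(1),onplane(m,*c[i],0.017).round(4))
E
```

```text
time_s: 12.45
position: [0.5945, 0.0929, 0.2064]
tool_rot: [[-0.0, -0.0, 1.0], [-0.0, 1.0, 0.0], [-1.0, -0.0, -0.0]]
ft_force: [-0.3, -0.7, 0.1]
grip_width: 0.0854
[0.5945 0.0929 0.2064] 0.08535390616387412
[285.55039197 189.09489313]
[0.5954 0.0922] 0.04518070902179387 (np.float64(286.5071062620506), np.float64(189.9258306686493))
cork [  97   93   73   74 4183] [132.9 129.5] [0.4393 0.147  0.017 ]
cork [ 117  188   67   63 3232] [149.7 218.7] [0.4437 0.0505 0.017 ]
cork [450 400  37  20 541] [466.9 411.3] [ 0.8458 -0.2337  0.017 ]
```

View pics/w5.png

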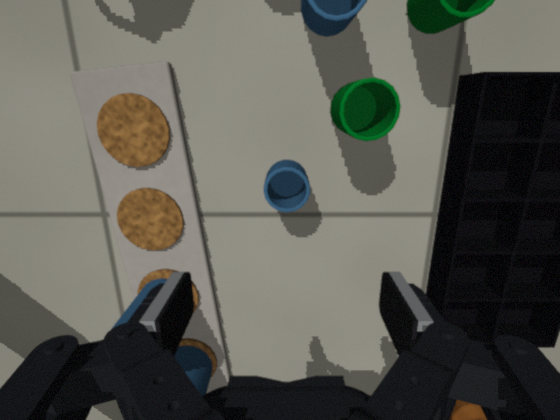

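Run:
```python
from rig import env
from h import *
m=env.camera_model('wrist')
print(onplane(m,365,108,.07), onplane(env.camera_model('top'),202.4,159,.07))
m=env.camera_model('top')
print(onplane(m,163,131.5,.07),onplane(m,122,199.5,.07))
```

```text
[0.66141155 0.16828481 0.07      ] [0.66440649 0.16496383 0.07      ]
[0.73037645 0.25822307 0.07      ] [0.56899241 0.34323597 0.07      ]
```

The nearest green pot, at (0.663,0.166), leaves at least 14 mm to the gripper body, so I can pick pot 50.

```bash
python3 -m jog '[[1,0.03,0,0.001,0],[1,0.07,0,0.001,0],[1,0.11,0,0.001,0],[1,0.145,0,0.001,0],[1,0.165,0,0.001,0],[1,0.174,0,0.001,0],[1,0.178,0,0.001,0],[0,0.178,0,0.001,0],[-0.8,0.178,0,0.001,0],[-0.8,0.178,0,0.001,0],[-0.8,0.178,0,0.001,0],[-0.8,0.178,0,0.001,0],[-0.8,0.178,0,0.001,0],[-0.8,0.178,0,0.001,0],[-0.8,0.178,0,0.001,0]]' 40
```

```text
time_s: 14.0
position: [0.5965, 0.0932, 0.0297]
tool_rot: [[0.002, -0.0, 1.0], [-0.0, 1.0, 0.0], [-1.0, -0.0, 0.002]]
ft_force: [-1.2, 0.6, 6.1]
grip_width: 0.0444
```

```bash
python3 -m jog '[[-0.8,-0.01,0,0,0],[-0.8,-0.03,0,0,0],[-0.8,-0.05,0,0,0],[-0.8,-0.06,0.005,-0.015,0],[-0.8,-0.06,0.015,-0.04,0],[-0.8,-0.06,0.025,-0.07,0],[-0.8,-0.06,0.037,-0.105,0],[-0.8,-0.06,0.047,-0.135,0],[-0.8,-0.06,0.053,-0.15,0],[-0.8,-0.06,0.054,-0.157,0],[-0.8,-0.06,0.054,-0.157,0],[-0.8,-0.06,0.054,-0.157,0],[-0.8,-0.06,0.054,-0.157,0]]'
cat > held.py <<'E'
from rig import env
from fit import *
import sys
name,zg,h=sys.argv[1],float(sys.argv[2]),float(sys.argv[3])
s=env.observe(); p=s['position'];print(np.round(p,4),s['grip_width'])
m=env.camera_model('wrist'); im=env.get_image('wrist')[:,:,::-1].copy(); cv2.imwrite(f'pics/{name}.png',im)
zr=p[2]-zg+h
g=proj(m,[p[0],p[1],zr]); print('expected rim centre px',g.round(1))
b=im.astype(int); msk=((b[:,:,0]-b[:,:,2])>12).astype(np.uint8)
n,l,st,c=cv2.connectedComponentsWithStats(msk); k=l[int(g[1]),int(g[0])]
cs,_=cv2.findContours((l==k).astype(np.uint8),cv2.RETR_EXTERNAL,cv2.CHAIN_APPROX_NONE)
P=max(cs,key=len)[:,0,:].astype(float); P=P[P[:,1]>g[1]+2]
W=np.array([onplane(m,*q,zr)[:2] for q in P]); q=np.linalg.lstsq(np.c_[2*W,np.ones(len(W))],(W**2).sum(1),rcond=None)[0]
print(q[:2].round(4),2*np.sqrt(q[2]+q[0]**2+q[1]**2))
E
python3 held.py w6 .0297 .05
```

```text
time_s: 15.3
position: [0.44, 0.1468, 0.0882]
tool_rot: [[0.001, 0.001, 1.0], [0.0, 1.0, -0.001], [-1.0, 0.0, 0.001]]
ft_force: [-0.6, 0.6, -1.4]
grip_width: 0.0442
[0.44   0.1468 0.0882] 0.04421560800772607
expected rim centre px [285.4 287.5]
[0.4403 0.1466] 0.045012826160910374
```

View pics/w6.png

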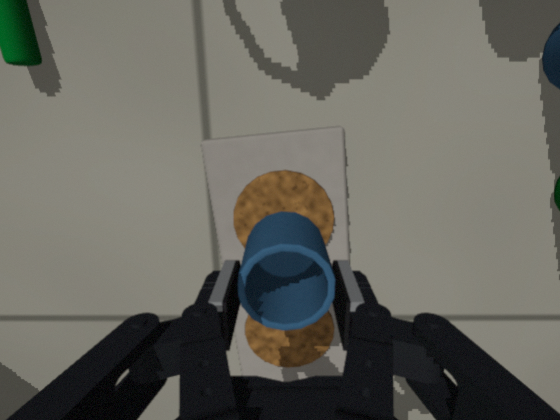

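Pot 50 is held upright at (287,287), with its measured centre 1 mm from coaster 1. Lowering it now.

```bash
python3 -m jog '[[-0.8,0.01,0,-0.001,0],[-0.8,0.025,0,-0.001,0],[-0.8,0.035,0,-0.001,0],[-0.8,0.039,0,-0.001,0],[-0.8,0.041,0,-0.001,0],[-0.8,0.042,0,-0.001,0],[-0.8,0.0425,0,-0.001,0],[-0.8,0.0425,0,-0.001,0],[-0.8,0.0425,0,-0.001,0]]'
```

```text
time_s: 16.25
position: [0.4378, 0.1472, 0.0466]
tool_rot: [[0.0, -0.0, 1.0], [-0.0, 1.0, 0.0], [-1.0, -0.0, 0.0]]
ft_force: [-4.9, -0.4, 10.1]
grip_width: 0.044
```

```bash
python3 -m jog '[[0,0,0,0,0],[0.5,0,0,0,0],[1,0,0,0,0],[1,0,0,0,0],[1,0,0,0,0],[1,-0.01,0,0,0],[1,-0.03,0,0,0],[1,-0.06,0,0,0],[1,-0.1,0,0,0],[1,-0.14,0.01,0.02,-0.1],[1,-0.165,0.03,0.05,-0.2],[1,-0.165,0.05,0.08,-0.3],[1,-0.165,0.07,0.12,-0.42],[1,-0.165,0.09,0.15,-0.54],[1,-0.165,0.105,0.18,-0.66],[1,-0.165,0.113,0.195,-0.75],[1,-0.165,0.113,0.195,-0.8],[1,-0.165,0.113,0.195,-0.8],[1,-0.165,0.113,0.195,-0.8]]'
python3 - <<'E'
from rig import env
from fit import *
s=env.observe(); print(np.round(s['position'],4),s['grip_width'],s['tool_rot'].round(3) if hasattr(s['tool_rot'],'round') else s['tool_rot'])
m=env.camera_model('wrist'); im=env.get_image('wrist')[:,:,::-1].copy(); cv2.imwrite('pics/w7.png',im)
g=proj(m,[.633,.26,.07]);print(g)
p,d,q=rim(im,m,70,*g); print(p.round(4),d,q)
e=p-s['position'][:2]; R=np.array(s['tool_rot']); print('dy,dz',R[:2,1]@e,R[:2,2]@e)
E
```

```text
time_s: 18.15
position: [0.6327, 0.2601, 0.2112]
tool_rot: [[0.0, -0.716, 0.698], [0.0, 0.698, 0.716], [-1.0, -0.0, 0.0]]
ft_force: [0.3, 0.4, 0.0]
grip_width: 0.0853
[0.6327 0.2601 0.2112] 0.08527084279639226 [[ 0.    -0.716  0.698]
 [ 0.     0.698  0.716]
 [-1.    -0.     0.   ]]
[286.04965592 193.4432145 ]
[0.6337 0.2595] 0.051275462084185125 (np.float64(286.22097592665443), np.float64(194.29581382377418))
dy,dz -0.0010723318783511728 0.0003178936203463375
```

View pics/w7.png

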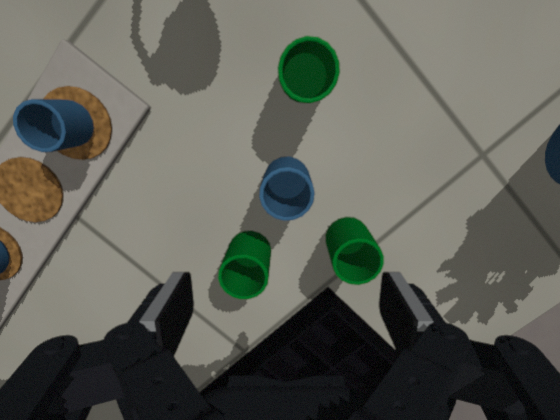

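Pot 70 (blue) is at (287,188). The green decoys at (309,69), (245,262) and (355,250) are clear of the horizontal jaw line, and the body stays above their rims.

```bash
python3 -m jog '[[1,0.03,-0.001,0,0],[1,0.07,-0.001,0,0],[1,0.11,-0.001,0,0],[1,0.14,-0.001,0,0],[1,0.155,-0.001,0,0],[1,0.161,-0.001,0,0],[1,0.163,-0.001,0,0],[0,0.163,-0.001,0,0],[-0.7,0.163,-0.001,0,0],[-0.7,0.163,-0.001,0,0],[-0.7,0.163,-0.001,0,0],[-0.7,0.163,-0.001,0,0],[-0.7,0.163,-0.001,0,0],[-0.7,0.163,-0.001,0,0],[-0.7,0.163,-0.001,0,0]]' 40
```

```text
time_s: 19.7
position: [0.6343, 0.2595, 0.0493]
tool_rot: [[0.003, -0.717, 0.697], [0.0, 0.697, 0.717], [-1.0, -0.002, 0.002]]
ft_force: [-1.2, -1.5, 6.0]
grip_width: 0.0496
```

```bash
python3 -m jog '[[-0.7,-0.01,0,0,0],[-0.7,-0.03,0,0,0],[-0.7,-0.055,0,0,0],[-0.7,-0.08,0,0,0],[-0.7,-0.095,0,-0.005,0],[-0.7,-0.1,0,-0.02,0.05],[-0.7,-0.1,-0.001,-0.045,0.13],[-0.7,-0.1,-0.002,-0.075,0.22],[-0.7,-0.1,-0.004,-0.11,0.32],[-0.7,-0.1,-0.005,-0.145,0.42],[-0.7,-0.1,-0.006,-0.18,0.52],[-0.7,-0.1,-0.007,-0.215,0.62],[-0.7,-0.1,-0.008,-0.245,0.7],[-0.7,-0.1,-0.009,-0.268,0.77],[-0.7,-0.1,-0.0095,-0.28,0.8],[-0.7,-0.1,-0.0095,-0.2837,0.8],[-0.7,-0.1,-0.0095,-0.2837,0.8],[-0.7,-0.1,-0.0095,-0.2837,0.8]]'
python3 held.py w8 .0493 .07
```

```text
time_s: 21.5
position: [0.4434, 0.0498, 0.1476]
tool_rot: [[0.0, -0.001, 1.0], [0.0, 1.0, 0.001], [-1.0, 0.0, 0.0]]
ft_force: [0.2, -0.3, -0.4]
grip_width: 0.0497
[0.4434 0.0498 0.1476] 0.04968729880323533
expected rim centre px [285.4 287.9]
[0.4462 0.0232] 0.05153024470660041
```

View pics/w8.png

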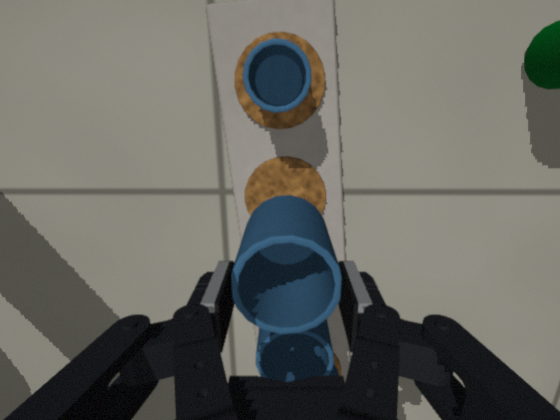

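Pot 70 is over coaster 2, rim at (287,284). Pot 50 stands on coaster 1 at (278,75). The fit is again contaminated, this time by pot 90 behind.

```bash
python3 -m jog '[[-0.7,0.01,0,0,0],[-0.7,0.03,0,0,0],[-0.7,0.05,0,0,0],[-0.7,0.068,0,0,0],[-0.7,0.076,0,0,0],[-0.7,0.079,0,0,0],[-0.7,0.081,0,0,0],[-0.7,0.082,0,0,0],[-0.7,0.082,0,0,0],[-0.7,0.082,0,0,0]]'
```

```text
time_s: 22.55
position: [0.4432, 0.0494, 0.0663]
tool_rot: [[0.001, -0.0, 1.0], [-0.0, 1.0, 0.0], [-1.0, -0.0, 0.001]]
ft_force: [-1.5, 0.5, 4.4]
grip_width: 0.0492
```

```bash
python3 -m jog '[[0,0,0,0,0],[0.5,0,0,0,0],[1,0,0,0,0],[1,0,0,0,0],[1,0,0,0,0],[1,-0.01,0,0,0],[1,-0.03,0,0,0],[1,-0.06,0,0,0],[1,-0.1,0,0,0],[1,-0.14,0,0,0],[1,-0.18,0,0,0],[1,-0.2,0,0,0],[1,-0.2,0,0,0],[1,-0.2,0,0,0]]'
python3 -m jog '[[1,0,-0.03,-0.01,0],[1,0,-0.07,-0.02,0],[1,0,-0.11,-0.03,0],[1,0,-0.15,-0.05,0],[1,0,-0.19,-0.06,0],[1,0,-0.23,-0.08,0],[1,0,-0.27,-0.09,0],[1,0,-0.31,-0.1,0],[1,0,-0.35,-0.12,0],[1,0,-0.39,-0.13,0],[1,0,-0.43,-0.14,0],[1,0,-0.46,-0.15,0],[1,0,-0.48,-0.15,0],[1,0,-0.48,-0.15,0],[1,0,-0.48,-0.15,0],[1,0,-0.48,-0.15,0],[1,0,-0.48,-0.15,0],[1,0,-0.48,-0.15,0]]'
python3 - <<'E'
from rig import env
from fit import *
for n in ['top','side']:
    im=env.get_image(n)[:,:,::-1].copy(); m=env.camera_model(n); cv2.imwrite(f'pics/{n}9.png',im)
    for h,x,y in [(50,.439,.1465),(70,.4434,.0495),(90,.4518,-.0494),(110,.4678,-.1484)]:
        g=proj(m,[x,y,.017+h/1000])
        try:
            p,d,q=rim(im,m,h,*g,zb=.017); print(n,h,p.round(4),'err mm',((p-[x,y])*1000).round(1),round(d,4))
        except Exception as e: print(n,h,e)
im=cv2.imread('pics/top9.png'); cv2.imwrite('pics/crop9.png',cv2.resize(im[200:310,170:480],None,fx=2.5,fy=2.5,interpolation=cv2.INTER_CUBIC))
im=cv2.imread('pics/side9.png'); cv2.imwrite('pics/scrop9.png',cv2.resize(im[150:310,220:420],None,fx=3,fy=3,interpolation=cv2.INTER_CUBIC))
E
```

```text
time_s: 23.95
position: [0.4425, 0.0494, 0.2656]
tool_rot: [[-0.0, 0.0, 1.0], [0.0, 1.0, -0.0], [-1.0, 0.0, -0.0]]
ft_force: [0.5, 0.5, -1.0]
grip_width: 0.0856
time_s: 25.75
position: [0.2931, -0.43, 0.2658]
tool_rot: [[0.0, -0.001, 1.0], [-0.0, 1.0, 0.001], [-1.0, -0.0, 0.0]]
ft_force: [0.1, 0.4, 0.1]
grip_width: 0.0853
top 50 [0.4382 0.1471] err mm [-0.8  0.6] 0.0439
top 70 [0.4436 0.0508] err mm [0.2 1.3] 0.051
top 90 [ 0.4506 -0.0488] err mm [-1.2  0.6] 0.0571
top 110 [ 0.4684 -0.1477] err mm [0.6 0.7] 0.0637
side 50 [0.4356 0.1477] err mm [-3.4  1.2] 0.044
side 70 [ 0.4935 -0.2016] err mm [  50.1 -251.1] 0.0657
side 90 [ 0.4794 -0.1739] err mm [  27.6 -124.5] 0.0642
side 110 [ 0.4653 -0.1462] err mm [-2.5  2.2] 0.0626
```

View pics/crop9.png

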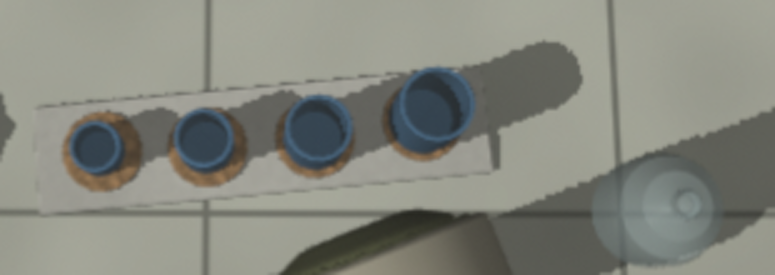

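View pics/scrop9.png

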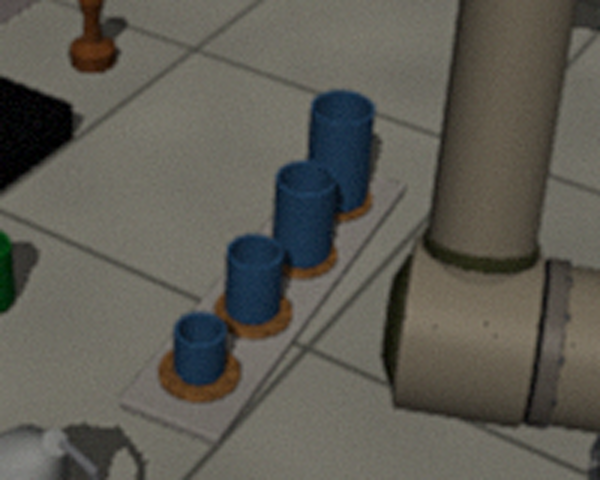

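All four pots stand upright and centred to within about 1.5 mm, in order of height away from the lamp. The dome's knob is still at (445,282), and the robot is touching nothing.

```bash
python3 -c "
from rig import env
print(env.close_job())"
```

```text
the job is handed in; nothing more can be done
None
```

All four blue pots are on their coasters in order of height, and the job is handed in after about 26 s of robot time. The lamp stands at the left, so coaster 1 has the 50 mm pot, coaster 2 the 70 mm, coaster 3 the 90 mm and coaster 4 the 110 mm.

- **Centring:** in the last top view every rim was within about 1.5 mm of its coaster's centre, and the fitted diameters were 0.3 to 2 mm under the stated ones.
- **Upright and clear:** all four pots look upright in the side view. The gripper was open and well clear of everything, and the dome's knob was at the same pixel as at the start.
- **Disagreements:** the side camera put the 50 mm and 110 mm pots 3–4 mm off, in the same direction as the offset it showed for the bare coasters, so I take that as calibration error. Its fits for the 70 mm and 90 mm pots failed because those pots overlap others in that view. Two wrist-camera fits of held pots also failed because another pot stood behind them. I judged those two by the rim's expected pixel instead.

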